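Unscrew the pot of spare divider points

ROBOT

A 6-joint arm with a two-finger parallel gripper is mounted at the origin on the work surface. World frame = base frame: x ahead of the robot, y to its left, z up, the work surface at z = 0. Lengths are in m, angles in rad, forces in N, time in s.
With the tool pointing down it reaches from about 0.4 to 0.825 m from the base axis. Payload 7 kg.
Tool frame: the origin (TCP) lies at the centre of the arm's flange, where the gripper is bolted on; the fingertips stand 178 mm ahead of it and the grasp point (between the pads) lies 159 mm ahead of it (arm.tip_reach is the distance from the TCP to the fingertips, in m); z points along the fingers, y is the direction in which the jaws open and shut (so a half turn about z gives the same grasp; the last joint's range is limited). The gripper opens to 88 mm and grips with 3 to 60 N. Pads are 19 mm wide; open, the fingers measure 130 mm over their backs; the gripper's body (78 mm by 193 mm) begins 47 mm behind the grasp point.
Start: joints at [1.461, 0.359, 0.012, 0, -1.224, -0.288], TCP at [0.261, 0.622, 0.405] pointing down, gripper open.
Joint ranges: [-3.07, 3.07], [-1.43, 2.12], [-1.02, 1.25], [-3.03, 1.67], [-3.05, -0], [-3.03, 3.03]. Speed limits (rad/s): [2.39, 2.39, 3.01, 3.14, 3.14, 3.14].

INTERFACE

Orientations are given as [roll, pitch, yaw] about the fixed x, y, z axes, in that order (R = Rz(yaw) Ry(pitch) Rx(roll)).
In Python, from station import arm gives the robot as it stands.
- The arm moves only by the shell command python3 -m inch 'ROWS' [OPENING] [FORCE]. ROWS is JSON, a list that holds one entry, the list of rows, each a list of 6 numbers: the shift along the world's x, y, z in units of 200 mm (1.0 is 200 mm), then the turn, a rotation vector about the world's x, y, z in units of 180 degrees (1.0 is 180 degrees). A call has 1 to 8 rows; each row is the pose to reach, as a shift and turn from the pose commanded when the call began, turning the shorter way round; what a row does not reach only later rows make up. A row lasts 1/8 s, in which the tool goes at most 62.5 mm and 10.7 degrees, less where a joint would pass 70% of its speed; a pose out of reach is approached as far as the arm can. A call with a number of a shift or a turn outside -1 to 1 is refused whole. A call with a gripper value outside its range is refused whole. OPENING is the finger opening in mm, from 0 to 87.6, set as the call begins (- or left out, the last holds). The fingers move at their own pace and stop on an object; FORCE is the grip in N (left out, the last holds). Time passes only in rows, so rows that repeat a pose let the fingers close. It gives the time, the measured TCP pose, the force and the opening at its end, in the units of the state.
- arm.get_state(): the state, without advancing time (a new reading comes with each control period).
- arm.grab_frame(name): name is "side" or "top"; returns the picture (480x640x3 uint8, blue, green, red); there is no depth.
- arm.camera_params(name): a dict with "vertical_fov" (degrees; the focal length in pixels is half the picture's height over the tangent of half this angle, whatever the lens; pixels are square), "cx", "cy" (the principal point, pixels), "k1" (the pictures are not rectified: a ray, as slopes to the right and down, at radius r is drawn at 1 + k1 r^2 times it, then the intrinsics apply), "pose" (4x4, takes a point from camera to world coordinates). Camera axes: x right, y down, z forward; pixel columns grow to the right and rows downward; lengths in m; the calibration is good to about 2 mm. A picture is of the moment at which its call begins. camera_params takes no time and is no camera call.
- arm.job_done(): hands the job in, once; it reports no verdict.
Trained networks look in the newest picture that a camera, given by its name, has taken for a name from the list of things; names that differ only in an ending like _2 or _b are one class to them, and where a whole thing is asked for, a point or a joint stands for the part that bears it (a point fixed in the world has none). Each returns a list of dicts, best first, with "score" (0 to 1); they miss things now and then, are a little off and sometimes report something else, mostly with a low value. They report only what shows in the picture. A call takes as long as a camera call. They do not tell look-alikes from the thing itself.
- arm.search_frame(target, camera): "box" ([left, top, right, bottom] in pixels, round what is visible of it).
- arm.regions_of(target, camera): "region" (480x640 bool, what is visible of it) and "box" ([left, top, right, bottom] in pixels, round what is visible of it).
The state is a dict: "t": time; "q": joint angles; "qd": joint speeds; "joint_efforts": joint torques, N m; "eef_pos": TCP position; "ee_rot": TCP orientation; "force": force on the tool from outside, world axes, zero at the start; "moment": the same for the moment, N m; "width": finger opening in m.
Only numpy, scipy, OpenCV 4.12 (cv2) and the standard library are available. Lean on these libraries where they do the work, as an engineer would, in place of code of your own. Each camera call takes 0.05 s, during which the arm holds its last target.

TASK

Two screw-capped pots stand on the chart table; the dividers lie beside the one that holds their spare points. Take the cap off that pot: its thread may be right- or left-handed, so try gently both ways (never wrench or pull it off by force), turn it until it is free and lift it straight off. Finish while still holding the cap in the gripper, well clear straight above its pot (at least 6 cm of air under the cap's rim), and leave the other pot's cap screwed home and the dividers, compass, rule and pencil cup where they lie.

Things in the scene. Friction and masses are not known exactly. Their poses are not given: they have to be found in the camera images.
- pot_a_mouth (a point): Steel pot A, fixed upright: body 66 mm across, 64 mm high, then a neck 48 mm across ending 95 mm above the table. Point: centre of the mouth (rim), z up. Quick thread inside, its hand unseen, to be found by trying; the two pots may differ. Right-hand loosens counter-clockwise seen from above, left-hand clockwise.
- pot_b_mouth (a point): Steel pot B, outside the same as pot A, fixed. Point: centre of its mouth (rim), 95 mm above the table. For both pots: from home the cap has a hard stop within 0.15 rad in the tightening sense (torque climbs, then the grip slips round); in the loosening sense it turns with almost no torque, without rising, to a second stop at about 1.45 rad.
- cap_a_center (a point): Ribbed round aluminium cap of pot A: cylinder 54 mm across, 36 mm tall, 60 to 130 g; point: its centre, half-way up, 18 mm above the rim when home; z up its axis, x along the pot's x when home. A stem with lugs reaches 20 mm down into the neck. It lifts only 1 mm until turned 0.95 rad in the loosening sense; from there to the second stop it lifts straight off (best 1.15 rad).
- cap_b_center (a point): Cap of pot B, the same shape, size and behaviour as cap A (54 mm across, 36 mm tall, overhanging its neck by 3 mm all round); point: its centre, half-way up, 18 mm above the rim when home. Told apart only by their pots. If the grip has slipped round at a stop, let go and grip afresh before going on, or the cap may jam.
- dividers_center (a point): Stainless dividers lying closed and flat on the table, 135 mm long, 22 mm wide, up to 14 mm high; the point is about the middle, y along the legs towards the head. They lie 80 to 110 mm from the axis of the pot to be opened, beyond it as seen from the robot, over 180 mm from the other. To be left alone.
- compass_center (a point): White plastic hand-bearing compass, a puck 68 mm in diameter and 31 mm high with a small thumb grip on its y side, lying beyond the other pot; the point is its middle. To be left alone.
- rule_center (a point): Grey aluminium parallel rule lying flat, 300 mm along its y axis, 54 mm wide, 6 mm high, beyond the pots; the point is its middle. To be left alone.
- cup_center (a point): Clear acrylic pencil cup, 72 mm in diameter, 95 mm high, its pencils reach 160 mm; the point is its middle, half-way up. Stands to the robot's right. To be left alone.
Things that resemble listed ones, but are neither listed nor needed, are in the scene too. Leave any orange or purple look-alike of the part that bears pot_a_mouth alone.

How it is judged:
On the way:
1. the cap of the pot beside the dividers has been turned loose while still on its pot (((horizontal distance between dividers_center and pot_a_mouth below 0.14 m and angle between the x axis of cap_a_center and the x axis of pot_a_mouth, either way round above 0.6 rad and z of cap_a_center in the frame of pot_a_mouth below 0.03 m) or (horizontal distance between dividers_center and pot_b_mouth below 0.14 m and angle between the x axis of cap_b_center and the x axis of pot_b_mouth, either way round above 0.6 rad and z of cap_b_center in the frame of pot_b_mouth below 0.03 m))), for 0.05 s.
At the end, for the whole second after the job is handed in: The cap of the pot beside the dividers is held still in the fingers, its underside over 55 mm above the rim and off to no side by more than 100 mm; the other cap is home (under 6 mm up, 0.35 rad turned); dividers, compass, rule and cup within 30 mm of their start (((horizontal distance between dividers_center and pot_a_mouth below 0.14 m and z of cap_a_center in the frame of pot_a_mouth above 0.073 m and height (world z) of cap_a_center above 0.16 m and contact force between cap_a and the fingers above 1 N and contact force between cap_a and pot_a below 0.05 N and horizontal distance between cap_a_center and pot_a_mouth below 0.1 m and linear speed of cap_a below 0.05 m/s and (z of cap_b_center in the frame of pot_b_mouth below 0.024 m and angle between the x axis of cap_b_center and the x axis of pot_b_mouth, either way round below 0.35 rad and horizontal distance between cap_b_center and pot_b_mouth below 0.008 m)) or (horizontal distance between dividers_center and pot_b_mouth below 0.14 m and z of cap_b_center in the frame of pot_b_mouth above 0.073 m and height (world z) of cap_b_center above 0.16 m and contact force between cap_b and the fingers above 1 N and contact force between cap_b and pot_b below 0.05 N and horizontal distance between cap_b_center and pot_b_mouth below 0.1 m and linear speed of cap_b below 0.05 m/s and (z of cap_a_center in the frame of pot_a_mouth below 0.024 m and angle between the x axis of cap_a_center and the x axis of pot_a_mouth, either way round below 0.35 rad and horizontal distance between cap_a_center and pot_a_mouth below 0.008 m))) and distance of each of dividers_center, compass_center, rule_center, cup_center from where it was at the start of the episode below 0.03 m); the arm keeps its last pose, push and grip.
It fails at once if the other pot's cap unscrewed or lifted ((horizontal distance between dividers_center and pot_a_mouth below 0.14 m and not (z of cap_b_center in the frame of pot_b_mouth below 0.024 m and angle between the x axis of cap_b_center and the x axis of pot_b_mouth, either way round below 0.35 rad and horizontal distance between cap_b_center and pot_b_mouth below 0.008 m)) or (horizontal distance between dividers_center and pot_b_mouth below 0.14 m and not (z of cap_a_center in the frame of pot_a_mouth below 0.024 m and angle between the x axis of cap_a_center and the x axis of pot_a_mouth, either way round below 0.35 rad and horizontal distance between cap_a_center and pot_a_mouth below 0.008 m))).
It fails at once if the cap wrenched: over 250 N between cap and pot (contact force between cap_a and pot_a above 250 N or contact force between cap_b and pot_b above 250 N).
It fails at once if a bystander moved more than 30 mm (distance of any of dividers_center, compass_center, rule_center, cup_center from where it was at the start of the episode above 0.03 m).
It also fails if it takes over 51 s, if anything falls off the work surface, if the arm or the gripper's body presses on something with over 40 N, if the wrist force passes 120 N, or if a joint passes its speed limit or range.

## Working session

There is one attempt and no reset: what is moved stays moved. The work goes in short steps, Python scripts to look and compute and a shell command to move; the robot and the scene stay as the last step left them, time stands still between calls to the robot, and variables do not carry over. Pictures are saved under pics/ and viewed, and the job is handed in when it is done.

```bash
mkdir -p pics; ls; python3 - <<'E'
from station import arm
import cv2
for n in("side","top"):
    cv2.imwrite(f"pics/{n}0.png",arm.grab_frame(n)); print(arm.camera_params(n))
print(arm.get_state())
E
```

```text
pics
{'vertical_fov': 45.20134909525351, 'cx': 317.26897830206735, 'cy': 241.45675594153278, 'k1': -0.05054427772576279, 'pose': array([[-0.86116186, -0.40652645,  0.30518272,  0.24550619],
       [-0.50826128,  0.67866918, -0.53016848,  0.56731346],
       [ 0.0084094 , -0.61167343, -0.79106567,  1.08483147],
       [ 0.        ,  0.        ,  0.        ,  1.        ]])}
{'vertical_fov': 57.40083923981979, 'cx': 319.4152941116377, 'cy': 232.73183310175241, 'k1': -0.09125366510467665, 'pose': array([[ 0.00204533, -0.98266566,  0.18537536,  0.46042641],
       [-0.99969808, -0.0065484 , -0.02368263, -0.08657726],
       [ 0.02448602, -0.18527095, -0.98238236,  0.92697207],
       [ 0.        ,  0.        ,  0.        ,  1.        ]])}
{'t': 0.1, 'q': array([ 1.46107914e+00,  3.59292664e-01,  1.11483646e-02, -2.88373274e-04,
       -1.22411072e+00, -2.88072762e-01]), 'qd': array([ 0.00211248, -0.00174013, -0.00035539, -0.00110881,  0.00015786,
       -0.00016312]), 'joint_efforts': array([-1.07988468e-03, -5.84162164e+01,  2.93750489e+01,  7.01557875e+00,
        1.01015886e-02, -5.26879387e-05]), 'eef_pos': array([0.26143824, 0.62212078, 0.40383352]), 'ee_rot': array([ 3.14011704e+00, -1.54522792e-04, -3.97888017e-01]), 'force': array([ 0.28386118,  0.4578392 , -0.28575186]), 'moment': array([-0.00252034,  0.03056223, -0.00673338]), 'width': 0.08796837841122825}
```

View pics/side0.png

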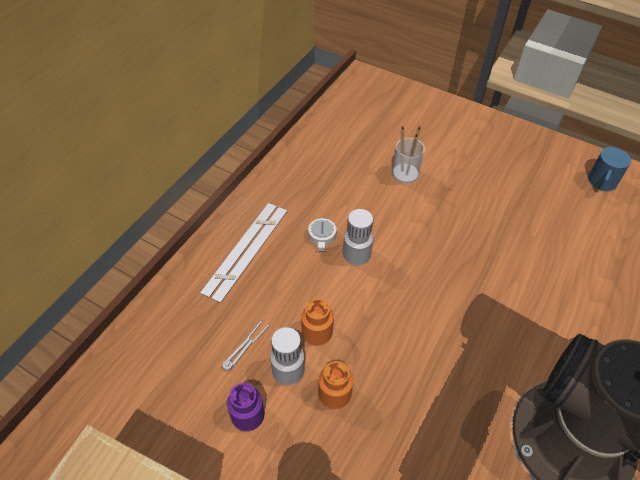

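View pics/top0.png

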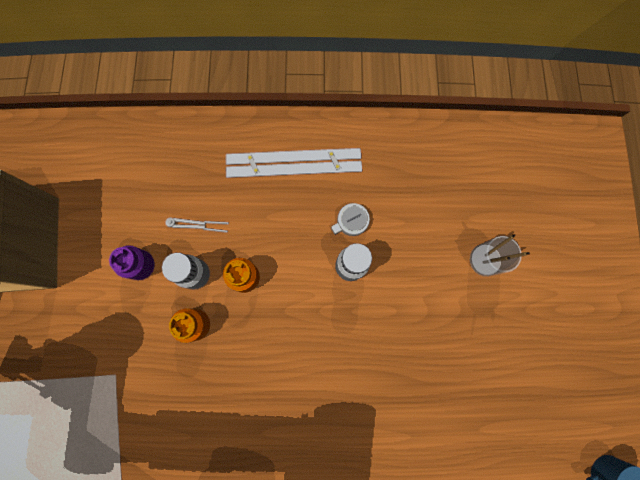

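```bash
cat > h.py <<'E'
import numpy as np,cv2
from station import arm
def ray(n,u,v):
    p=arm.camera_params(n); f=240/np.tan(np.radians(p["vertical_fov"])/2)
    K=np.array([[f,0,p["cx"]],[0,f,p["cy"]],[0,0,1]])
    d=cv2.undistortPoints(np.array([[[u,v]]],float),K,np.array([p["k1"],0,0,0,0]))[0,0]
    T=p["pose"]; return T[:3,3],T[:3,:3]@np.r_[d,1]
def atz(n,u,v,z):
    o,d=ray(n,u,v); return o+d*(z-o[2])/d[2]
def proj(n,P):
    p=arm.camera_params(n); f=240/np.tan(np.radians(p["vertical_fov"])/2)
    K=np.array([[f,0,p["cx"]],[0,f,p["cy"]],[0,0,1]]);T=np.linalg.inv(p["pose"])
    return cv2.projectPoints(np.atleast_2d(P).astype(float),cv2.Rodrigues(T[:3,:3])[0],T[:3,3],K,np.array([p["k1"],0,0,0,0]))[0][:,0]
E
python3 - <<'E'
from h import *
for n in("side","top"):
    im=arm.grab_frame(n)
    for t in("cap_a_center","pot_a_mouth","dividers_center"):
        for r in arm.search_frame(t,n): print(n,t,round(r["score"],2),np.round(r["box"],1))
    cv2.imwrite(f"pics/{n}_crop.png",cv2.resize(im[300:440,200:380] if n=="side" else im[190:350,90:290],None,fx=4 if n=="side" else 3.7,fy=4 if n=="side" else 3.7,interpolation=cv2.INTER_CUBIC))
E
```

```text
side cap_a_center 0.66 [271.6 326.5 300.9 362.8]
side pot_a_mouth 0.92 [319.1 362.5 351.3 411.6]
side pot_a_mouth 0.82 [301.6 302.2 334.1 346.4]
side pot_a_mouth 0.75 [270.5 347.9 305.6 386.7]
side pot_a_mouth 0.73 [227.7 385.2 263.  433.2]
side pot_a_mouth 0.51 [271.5 326.7 304.8 358.7]
side dividers_center 0.79 [222.  337.1 254.5 373.6]
side dividers_center 0.27 [348.1 206.4 373.8 237.7]
top cap_a_center 0.67 [158.4 256.8 196.1 283.6]
top pot_a_mouth 0.97 [176.4 255.8 209.6 286.6]
top pot_a_mouth 0.84 [169.2 309.4 208.4 339.2]
top pot_a_mouth 0.59 [223.2 259.2 259.7 294.3]
top pot_a_mouth 0.58 [112.1 247.  153.6 279.8]
top dividers_center 0.81 [166.9 218.9 217.1 228.2]
```

View pics/side_crop.png

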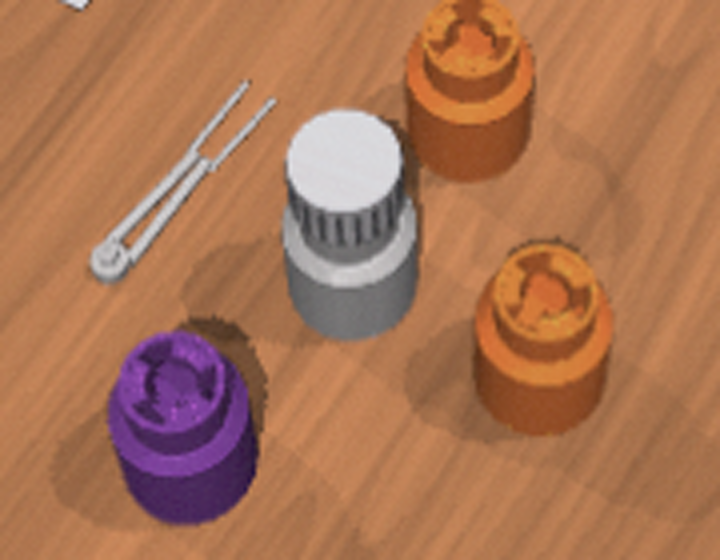

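View pics/top_crop.png

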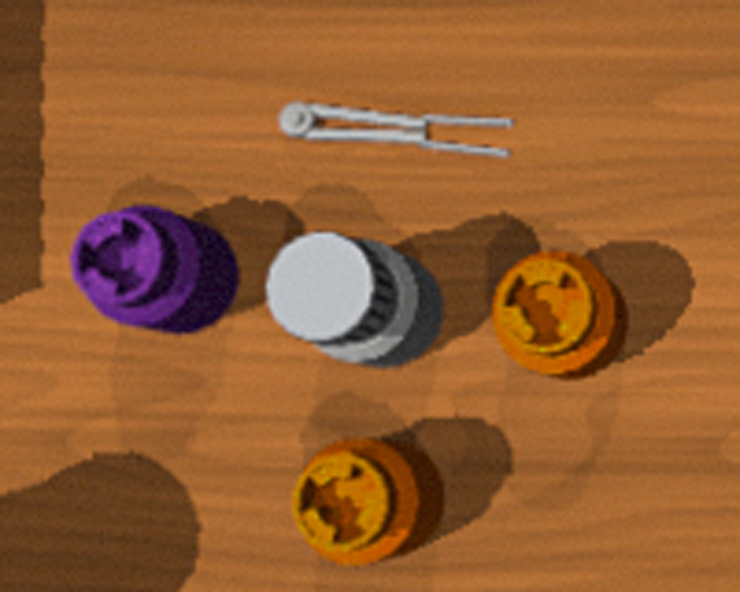

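```bash
python3 - <<'E'
from h import *
print(atz("side",286.2,340.2,.131),atz("top",176.5,267.6,.131))
o1,d1=ray("side",286.2,340.2);o2,d2=ray("top",176.5,267.6)
A=np.c_[d1,-d2];s=np.linalg.lstsq(A,o2-o1,rcond=None)[0];print(o1+d1*s[0],o2+d2*s[1])
def c(n,f,ox,oy,x,y,z): return atz(n,ox+x/f,oy+y/f,z).round(3)
for nm,a,b in(("purple",(173,377),(122,262)),("or1",(470,40),(543,303)),("or2",(546,290),(345,503))):
    print(nm,c("side",4,200,300,*a,.095),c("top",3.7,90,190,*b,.095))
print("div",atz("side",245,346,.007),atz("top",196,224,.007))
c0=atz("top",176.5,267.6,.131)
# refine by area of top disc
for n in("side","top"):
    for r in arm.regions_of("cap_a_center",n): print(n,r["score"],r["box"])
# shelf at left: box corners, height?
print([atz("top",57,y,.0).round(3) for y in(190,288)],[atz("side",90,430,0).round(3),atz("side",185,478,0).round(3)])
print(proj("side",c0),proj("top",c0))
im=cv2.hconcat([arm.grab_frame("side")[300:480,:300],])
cv2.imwrite("pics/shelf.png",cv2.resize(im,None,fx=2.6,fy=2.6))
E
```

```text
[0.54547839 0.15627634 0.131     ] [0.54412072 0.1550396  0.131     ]
[0.54578314 0.15585875 0.13003097] [0.54425343 0.15542275 0.12973778]
purple [0.565 0.273 0.095] [0.56  0.271 0.095]
or1 [0.539 0.052 0.095] [0.541 0.05  0.095]
or2 [0.441 0.15  0.095] [0.439 0.147 0.095]
div [0.65059648 0.15812254 0.007     ] [0.6513213  0.15610179 0.007     ]
side 0.65 [274.4, 326.8, 302.7, 360.4]
top 0.93 [160.0, 254.7, 198.1, 283.5]
top 0.55 [227.4, 147.8, 361.2, 178.4]
[array([0.729, 0.48 , 0.   ]), array([0.511, 0.455, 0.   ])] [array([0.805, 0.456, 0.   ]), array([0.594, 0.432, 0.   ])]
[[287.17893037 340.0235967 ]] [[176.50000001 267.6       ]]
```

View pics/shelf.png

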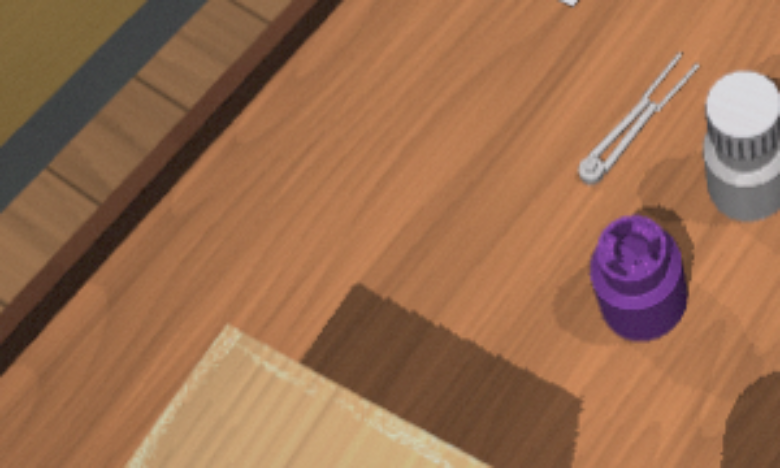

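```bash
python3 - <<'E'
from h import *
for uv in((60,390),(120,376),(120,478),(0,385),(5,172),(57,190),(57,288)):
    print(uv,[atz("top",*uv,z).round(3) for z in(0,.2,.4)])
print(proj("side",[.3,.3,.0]),proj("top",[[0.26,.62,.4],[0,0,.2]]))
im=arm.grab_frame("top")
cv2.imwrite("pics/tl.png",cv2.resize(im[150:480,:200],None,fx=1.8,fy=1.8))
E
```

```text
(60, 390) [array([0.299, 0.431, 0.   ]), array([0.334, 0.319, 0.2  ]), array([0.368, 0.207, 0.4  ])]
(120, 376) [array([0.332, 0.302, 0.   ]), array([0.359, 0.218, 0.2  ]), array([0.387, 0.135, 0.4  ])]
(120, 478) [array([0.128, 0.294, 0.   ]), array([0.199, 0.212, 0.2  ]), array([0.271, 0.13 , 0.4  ])]
(0, 385) [array([0.302, 0.568, 0.   ]), array([0.336, 0.427, 0.2  ]), array([0.371, 0.285, 0.4  ])]
(5, 172) [array([0.772, 0.614, 0.   ]), array([0.705, 0.463, 0.2  ]), array([0.638, 0.311, 0.4  ])]
(57, 190) [array([0.729, 0.48 , 0.   ]), array([0.671, 0.357, 0.2  ]), array([0.613, 0.235, 0.4  ])]
(57, 288) [array([0.511, 0.455, 0.   ]), array([0.5  , 0.338, 0.2  ]), array([0.489, 0.221, 0.4  ])]
[[362.05474833 499.56959246]] [[-187.07571412  436.79693447]
 [ 251.84789257  609.13379037]]
```

View pics/tl.png

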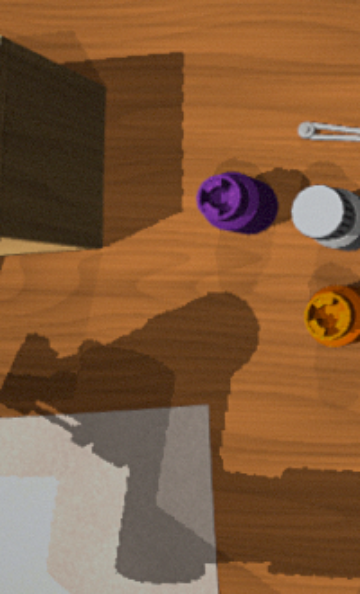

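Cap to open: the steel pot at top (177,267) / side (286,340). It is the steel one, with dividers 106 mm beyond it. The purple pot (131,262), orange pots (240,275) and (187,325), and the other steel pot (356,258) by the compass do not fit. The crops confirm this. Its cap is at about (0.545, 0.156), and the two cameras agree to 2 mm.

```bash
python3 -m inch '[[[0.15,-0.25,0,0,0,0],[0.3,-0.5,0,0,0,0],[0.45,-0.75,0,0,0,0],[0.6,-1,0,0,0,0],[0.6,-1,0,0,0,0]]]' 87 10
python3 -m inch '[[[0.15,-0.25,0,0,0,0],[0.3,-0.5,0,0,0,0],[0.45,-0.75,0,0,0,0],[0.6,-1,0,0,0,0],[0.6,-1,0,0,0,0]]]'
```

```text
t: 1.32
eef_pos: [0.3829, 0.4192, 0.4054]
ee_rot: [-3.141, -0.0, -0.401]
force: [0.7, 1.0, 0.2]
width: 0.0868
t: 1.95
eef_pos: [0.5028, 0.2199, 0.4046]
ee_rot: [3.141, -0.0, -0.402]
force: [-1.3, 0.4, 0.3]
width: 0.0867
```

```bash
python3 -m inch '[[[0.1,-0.16,0,0,0,0],[0.21,-0.32,0,0,0,0],[0.21,-0.32,-0.2,0,0,0],[0.21,-0.32,-0.35,0,0,0],[0.21,-0.32,-0.35,0,0,0]]]'
python3 - <<'E'
from h import *
s=arm.get_state();print(s['q'],s['eef_pos'])
for n,b in(("side",(260,440,220,360)),("top",(190,350,90,290))):
    im=arm.grab_frame(n)
    for z in(.131,.178): 
        p=proj(n,[s['eef_pos'][0],s['eef_pos'][1],z])[0];print(n,z,p)
        cv2.circle(im,tuple(p.round().astype(int)),2,(0,0,255),-1)
    im=im[b[0]:b[1],b[2]:b[3]]
    cv2.imwrite(f"pics/{n}2.png",cv2.resize(im,None,fx=3.2,fy=3.2,interpolation=cv2.INTER_CUBIC))
E
```

```text
t: 2.58
eef_pos: [0.5428, 0.1589, 0.3326]
ee_rot: [3.138, 0.003, -0.397]
force: [-0.0, -0.0, 0.0]
width: 0.0868
[ 6.30582583e-01  2.39949944e-01 -3.31034181e-01 -5.21801872e-04
 -1.00435760e+00  5.43271849e-01] [0.54277974 0.15887319 0.33258356]
side 0.131 [286.68143023 341.94981573]
side 0.178 [285.78246962 329.47806965]
top 0.131 [174.38462273 268.31167306]
top 0.178 [166.24061471 265.41273583]
```

View pics/side2.png

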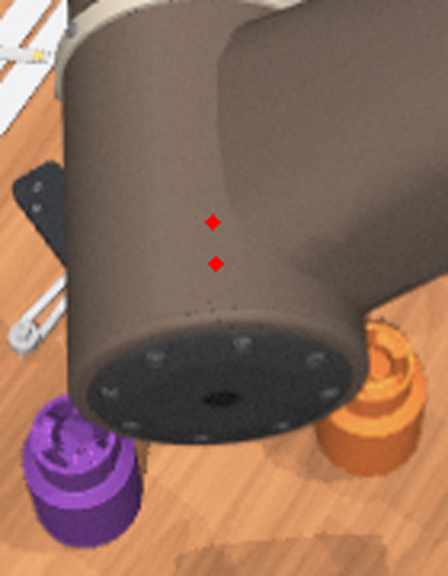

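View pics/top2.png

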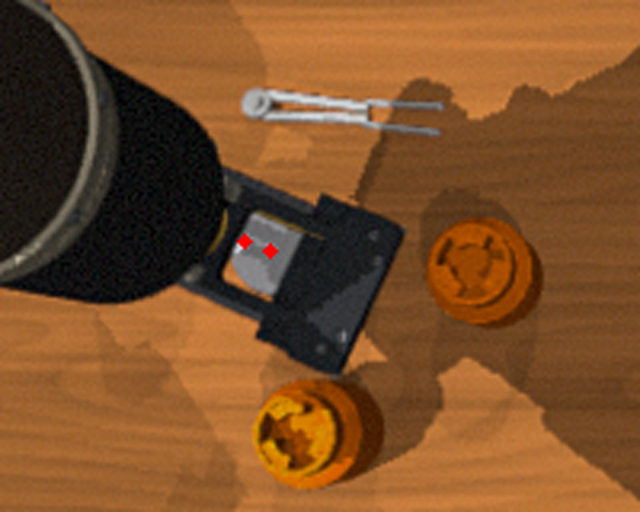

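```bash
python3 -m inch '[[[0.01,-0.015,0,0,0,0],[0.01,-0.015,-0.1,0,0,0],[0.01,-0.015,-0.2,0,0,0],[0.01,-0.015,-0.29,0,0,0],[0.01,-0.015,-0.29,0,0,0]]]'
python3 - <<'E'
from h import *
s=arm.get_state();print(s['eef_pos'],s['force'],s['moment'])
E
```

```text
t: 3.3
eef_pos: [0.5455, 0.1552, 0.2766]
ee_rot: [3.141, 0.0, -0.398]
force: [-0.0, -0.1, -0.0]
width: 0.087
[0.54547761 0.15524687 0.27662416] [-0.0280811  -0.10448719 -0.04194715] [-0.03571301 -0.02951054 -0.01648248]
```

```bash
python3 -m inch '[[[0,0,0,0,0,0],[0,0,0,0,0,0],[0,0,0,0,0,0],[0,0,0,0,0,0],[0,0,0,0,0,0],[0,0,0,0,0,0]]]' 45 15
python3 - <<'E'
from h import *
s=arm.get_state();print(s['eef_pos'],s['force'],s['moment'])
E
```

```text
t: 4.05
eef_pos: [0.5457, 0.1557, 0.2771]
ee_rot: [-3.141, -0.001, -0.397]
force: [-0.5, 2.5, 3.7]
width: 0.0538
[0.54574974 0.15565901 0.27712556] [-0.49566887  2.48736384  3.67035484] [ 1.19579843  0.19069188 -0.01949356]
```

Width 53.8 mm, so the cap is gripped. First gentle try: counter-clockwise, up to 0.2 rad.

```bash
cat > st.py <<'E'
from h import *
s=arm.get_state();print(s['eef_pos'].round(4),s['ee_rot'].round(3),'F',s['force'].round(2),'M',s['moment'].round(3),s['width'].round(4))
E
python3 -m inch '[[[0,0,0,0,0,0.02],[0,0,0,0,0,0.03],[0,0,0,0,0,0.03]]]'; python3 st.py
python3 -m inch '[[[0,0,0,0,0,0.015],[0,0,0,0,0,0.03],[0,0,0,0,0,0.03]]]'; python3 st.py
```

```text
t: 4.42
eef_pos: [0.5457, 0.1552, 0.277]
ee_rot: [-3.141, -0.001, -0.303]
force: [-0.6, 0.4, 4.9]
width: 0.0538
t: 4.8
eef_pos: [0.5457, 0.1552, 0.2771]
ee_rot: [-3.141, -0.001, -0.209]
force: [-0.1, 0.2, 4.9]
width: 0.0538Traceback (most recent call last):
  File "st.py", line 2, in <module>
    s=arm.get_state();print(s['eef_pos'].round(4),s['ee_rot'].round(3),'F',s['force'].round(2),'M',s['moment'].round(3),s['width'].round(4))
                                                                                                                        ^^^^^^^^^^^^^^^^
AttributeError: 'float' object has no attribute 'round'
Traceback (most recent call last):
  File "st.py", line 2, in <module>
    s=arm.get_state();print(s['eef_pos'].round(4),s['ee_rot'].round(3),'F',s['force'].round(2),'M',s['moment'].round(3),s['width'].round(4))
                                                                                                                        ^^^^^^^^^^^^^^^^
AttributeError: 'float' object has no attribute 'round'
```

```bash
sed -i "s/s\['width'\].round(4)/s['width']/" st.py; python3 st.py
python3 -m inch '[[[0,0,0,0,0,0.01],[0,0,0,0,0,0.02],[0,0,0,0,0,0.02]]]'; python3 st.py
```

```text
[0.5457 0.1552 0.2771] [-3.141e+00 -1.000e-03 -2.090e-01] F [-0.12  0.21  4.94] M [ 0.038 -0.005  0.022] 0.05381865578305591
t: 5.18
eef_pos: [0.5457, 0.1553, 0.277]
ee_rot: [-3.141, -0.001, -0.146]
force: [-0.9, 1.2, 5.0]
width: 0.0538
[0.5457 0.1553 0.277 ] [-3.141e+00 -1.000e-03 -1.460e-01] F [-0.87  1.2   5.02] M [0.156 0.11  0.023] 0.05377739010740219
```

No torque after 0.25 rad, past where the tightening stop would be, so counter-clockwise loosens. Continuing in stages to 1.15 rad.

```bash

python3 -m inch '[[[0,0,0,0,0,0.03],[0,0,0,0,0,0.06],[0,0,0,0,0,0.09],[0,0,0,0,0,0.12],[0,0,0,0,0,0.14],[0,0,0,0,0,0.14]]]'; python3 st.py
python3 -m inch '[[[0,0,0,0,0,0.03],[0,0,0,0,0,0.06],[0,0,0,0,0,0.09],[0,0,0,0,0,0.12],[0,0,0,0,0,0.145],[0,0,0,0,0,0.145]]]'; python3 st.py
```

```text
t: 5.92
eef_pos: [0.5457, 0.1552, 0.277]
ee_rot: [3.141, -0.001, 0.294]
force: [-0.2, 1.0, 5.1]
width: 0.0538
[0.5457 0.1552 0.277 ] [ 3.141e+00 -1.000e-03  2.940e-01] F [-0.23  1.01  5.08] M [ 0.065 -0.069  0.008] 0.05377734359559194
t: 6.68
eef_pos: [0.5457, 0.1552, 0.277]
ee_rot: [3.141, -0.001, 0.749]
force: [-0.5, 0.6, 5.5]
width: 0.0541
[0.5457 0.1552 0.277 ] [ 3.141e+00 -1.000e-03  7.490e-01] F [-0.5   0.59  5.54] M [ 0.092 -0.169  0.055] 0.05410019717930648
```

```bash

python3 -m inch '[[[0,0,0,0,0,0],[0,0,0.01,0,0,0],[0,0,0.02,0,0,0],[0,0,0.02,0,0,0]]]' - 20; python3 st.py
```

```text
t: 7.18
eef_pos: [0.5455, 0.1553, 0.2806]
ee_rot: [-3.141, 0.0, 0.749]
force: [1.4, 2.5, -1.0]
width: 0.0536
[0.5455 0.1553 0.2806] [-3.141  0.     0.749] F [ 1.44  2.54 -0.99] M [ 0.75  -0.493  0.002] 0.0535871953322898
```

Lifted 3.6 mm with only −1 N, about the cap's own weight, so it is free. Lifting straight up.

```bash

python3 -m inch '[[[0,0,0.02,0,0,0],[0,0,0.04,0,0,0],[0,0,0.06,0,0,0],[0,0,0.08,0,0,0],[0,0,0.1,0,0,0],[0,0,0.1,0,0,0]]]' - 25; python3 st.py
python3 -m inch '[[[0,0,0.05,0,0,0],[0,0,0.12,0,0,0],[0,0,0.2,0,0,0],[0,0,0.28,0,0,0],[0,0,0.35,0,0,0],[0,0,0.38,0,0,0],[0,0,0.38,0,0,0],[0,0,0.38,0,0,0]]]'; python3 st.py
python3 - <<'E'
from h import *
im=[arm.grab_frame(n) for n in("side","top")]
cv2.imwrite("pics/fin_side.png",im[0]);cv2.imwrite("pics/fin_top.png",im[1])
E
```

```text
t: 7.92
eef_pos: [0.5454, 0.155, 0.3009]
ee_rot: [3.142, 0.0, 0.749]
force: [-0.2, -0.1, -1.9]
width: 0.0534
[0.5454 0.155  0.3009] [3.142 0.    0.749] F [-0.19 -0.15 -1.89] M [-0.101 -0.054  0.034] 0.05340596119573381
t: 8.93
eef_pos: [0.5453, 0.1552, 0.376]
ee_rot: [-3.141, 0.001, 0.749]
force: [-0.2, -0.1, -0.6]
width: 0.0534
[0.5453 0.1552 0.376 ] [-3.141e+00  1.000e-03  7.490e-01] F [-0.2  -0.07 -0.62] M [-0.078 -0.089  0.042] 0.05337707577869248
```

View pics/fin_top.png

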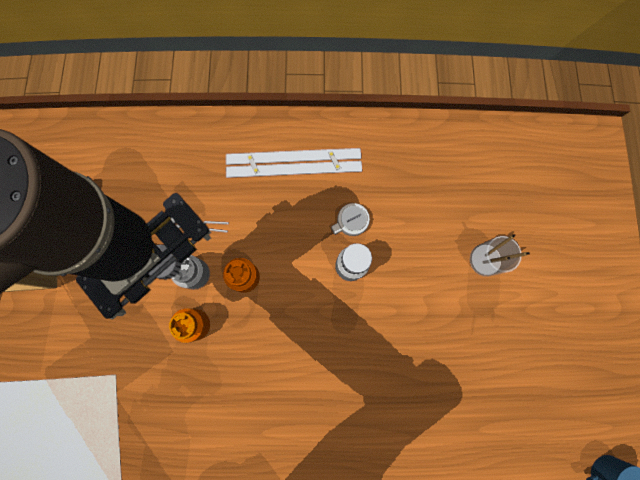

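View pics/fin_side.png

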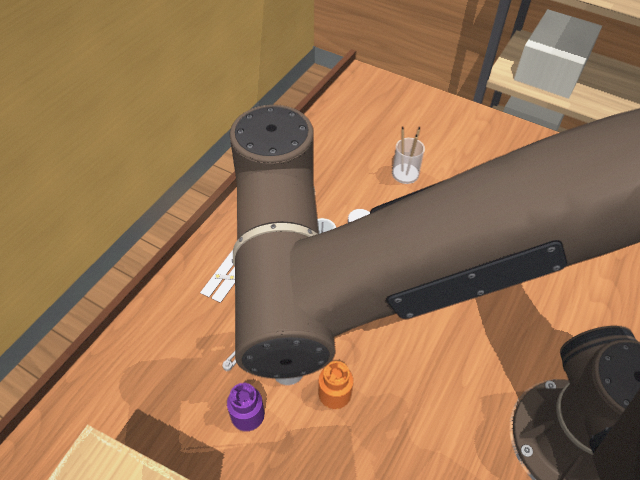

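```bash
python3 - <<'E'
import cv2
im=cv2.imread("pics/fin_top.png");cv2.imwrite("pics/fin_crop.png",cv2.resize(im[180:350,70:270],None,fx=3.5,fy=3.5,interpolation=cv2.INTER_CUBIC))
E
```

```text
(no output)
```

View pics/fin_crop.png

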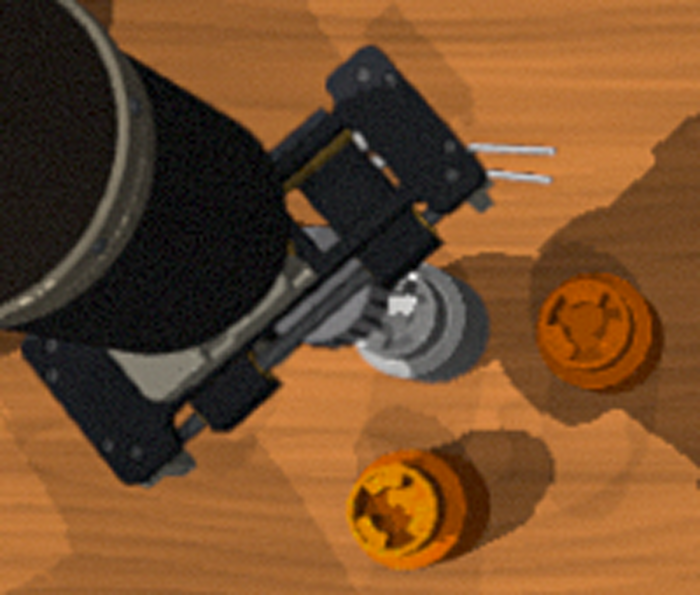

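The crop shows the pot's open mouth at top (187,270), with the cap between the fingers above it. The dividers' points are where they were, and the other cap is on.

```bash
python3 -m inch '[[[0,0,0,0,0,0],[0,0,0,0,0,0]]]'; python3 -c "
from station import arm
arm.job_done()"
```

```text
t: 9.28
eef_pos: [0.5455, 0.1553, 0.3764]
ee_rot: [-3.142, 0.0, 0.749]
force: [-0.9, 0.2, -0.4]
width: 0.0536
the job is handed in; nothing more can be done
```

The cap is off the pot beside the dividers, and the gripper was still holding it straight above that pot when I handed the job in, at 9.3 s of the 51 s allowed.

- **Turning:** I tried counter-clockwise first. At 0.25 rad there was still almost no torque, so I took the thread as right-handed and never needed to try clockwise. I turned the cap 1.15 rad in all.
- **Lifting:** After a 3.6 mm test lift with only about 1 N of load, I raised it about 100 mm in all. That leaves about 98 mm of air under the cap's rim by the tool position; I did not measure it from a picture.
- **Last checks:** The fingers were at 53.6 mm on the 54 mm cap, gripping with 25 N. The top picture shows the open mouth below the held cap and the other cap still on. The compass, rule and cup look unmoved in it.
- **Not fully confirmed:** The arm hid most of the dividers in the last pictures. Only their points (top view) and head (side view) showed, and both were where they started. I compared the bystanders by eye and did not re-measure them. The force reading wandered between −0.4 and −1.9 N during the lift, so it gives the cap's weight only roughly.

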